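# Lock the portion stop of a wire cheese cutter with its quick-release clamp

### The arm

A 7-joint arm with a two-finger parallel gripper is mounted at the origin on the work surface. World frame = base frame: x ahead of the robot, y to its left, z up, the work surface at z = 0. Lengths are in mm, angles in rad, forces in N, time in s.
With the tool pointing down it reaches from about 400 to 850 mm from the base axis. Payload 4.5 kg.
Tool frame: the origin (TCP) lies at the centre of the arm's flange, where the gripper is bolted on; the fingertips stand 173 mm ahead of it and the grasp point (between the pads) lies 155 mm ahead of it; z points along the fingers, y is the line along which they close (so a half turn about z gives the same grasp; the last joint's range is limited). The gripper opens to 85 mm and grips with 20 to 120 N. Pads are 22 mm wide; open, the fingers measure 114 mm over their backs; the gripper's body (76 mm by 85 mm) begins 54 mm behind the grasp point. The pads swing forward as they close: fully open they stand 13 mm farther back than shut.
Start: joints at [1.234, 0.689, -0.195, 1.565, 0.157, 0.902, -0.215], TCP at [226.499, -582.525, 404.717] pointing down, gripper open.
Joint ranges: [-3.01, 3.01], [-0.46, 2.08], [-1.47, 1.51], [0.13, 2.56], [-1, 4.14], [0.04, 2.09], [-2.66, 2.66]. Speed limits (rad/s): [2.57, 2.57, 3.14, 3.14, 3.14, 3.14, 3.14].

### API

Orientations are given as a rotation vector (axis times angle).
In Python, from station import telemetry, cams, robot gives the robot as it stands.
- The arm moves only by the tool move_arm, never from a script. Its argument "commands" is a list that holds one entry, the list of rows, each a list of 5 numbers: the opening, from -1 (shut) to 1 (fully open), then the shift along the tool's x, y, z in parts of the range, where 1.0 means 800 mm, then the turn about the tool's z in fractions of the full range, 1 being 360 degrees. In form: [[[gripper, x, y, z, spin], ...]]. A call has 1 to 10 rows; each row is the pose to reach, as a shift and turn from the pose commanded when the call began, along the tool's axes at that moment; what a row does not reach only later rows make up. A row lasts 1/10 s, in which the tool goes at most 50 mm and 8.59 degrees, less where a joint would pass 70% of its speed; a pose out of reach is approached as far as the arm can. A call with a gripper value outside its range is refused whole. The fingers move at their own pace and stop on an object; "newtons" is the grip in N (left out, the last holds). Time passes only in rows, so rows that repeat a pose let the fingers close. It gives the time, the measured TCP pose, the force, the opening and the grip force at its end, in the units of the state.
- telemetry.get_state(): the state, without advancing time (a new reading comes with each control period).
- cams.snapshot(name): name is "side" or "top" or "wrist"; returns a dict with "pixels" (384x512x3 uint8, red, green, blue), "intrinsics" (3x3 intrinsics, pixels), "cam_to_world" (4x4, takes a point from camera to world coordinates). Camera axes: x right, y down, z forward; pixel columns grow to the right and rows downward; lengths in mm; the calibration is good to about 2 mm. The wrist camera is an equidistant fisheye: a pixel r from the principal point sees the ray r / f radians off the axis. A picture is of the moment at which its call begins. There is no depth.
- robot.job_done(): hands the job in; it is judged then, once.
The state is a dict: "time_s": time; "q": joint angles; "qd": joint speeds; "tau": joint torques, N m; "tcp_pos": TCP position; "eef_rot": TCP orientation; "contact_force": force on the tool from outside, world axes, zero at the start; "moment": the same for the moment, N m; "opening": finger opening in mm; "finger_force": force on a finger pad.
Only numpy, scipy, OpenCV 4.12 (cv2) and the standard library are available. Lean on these libraries where they do the work, as an engineer would, in place of code of your own. Each camera call takes 0.05 s, during which the arm holds its last target. There are 200 camera calls.

### The job

The portion stop on the wire cheese cutter is loose: lock it with its quick-release clamp. Tighten the oblong adjuster nut on top of the clamp until the cam lever, pushed towards shut, meets firm resistance midway, when it stands about upright (later is too loose, sooner too tight), then swing the lever right over until it lies fully shut. Never push the lever with more than 30 N, do not shift the stop, and leave the cheese piece, the small cheese wheel, the knife and the card block where they are.

Things in the scene. Friction and masses are not known exactly. Their poses are not given: they have to be found in the camera images.
- cutter: Wire cheese cutter, fixed on the counter: wooden board 260 x 460 x 25 mm, a wire bow across it at y = -130 mm (parked down, top 95 mm high), an aluminium clamp block (44 x 56 mm, top 73 mm above the counter) at x = +30, y = +130 mm. Origin: centre of the board's underside, on the counter; z up. +y runs along the stop's travel, from the wire to the clamp.
- cam_shaft (a point): Centre of the cam lever's swing, on the horizontal cam shaft (axis along cutter x) that comes out of the clamp block towards cutter -x; at cutter x = -26, y = +130, z = 51 mm, 56 mm from the nut's axis. Fixed to the cutter, same axes. The cam inside the block pulls the clamp rod, tightest at lever angle 3.0; from there to the end stop it stays shut by itself.
- cam_angle (a joint): Cam lever angle, rad. 0: lying open, pointing to cutter -y; 1.57: upright (midway); 3.14: lying shut, pointing to cutter +y, at its end stop. Starts between 0.95 and 1.3, stays where it is left. From about 0.25 rad past the bite on, the clamp pushes it back open if let go short of about 2.9; tightening the nut then also drives it back to there.
- lever: Steel cam lever: 12 mm wide (17 mm at the outer end), 8 mm thick, reaching 74 mm from the shaft axis, in a lane 56 mm to the cutter -x side of the nut's axis. Origin on the shaft axis; its -y axis points along the lever to the tip. Its -z face is pushed to close it (on top when shut); the last 10 mm bend out 3 mm on that side, so upright fingers bear at about 70 mm. Best pushed with shut fingers.
- lever_push (a point): Where to push the lever: on its centre line, 56 mm from the shaft axis. Idle it drags with 0.18 Nm (3 N here). Past the bite the load grows: firm, 0.37 Nm (6.6 N here, 5.4 N at 70 mm), about 0.2 rad later. A well-set clamp starts to bite at 1.25 to 1.6 rad, needs at most 9 to 16 N, near 2.3 rad, and goes light near the end. Leaning below 1.2 rad, sliding fingers hide the feel.
- nut: Oblong steel adjuster nut on the upright clamp rod, on top of the clamp: 40 mm long (its x), 18 mm across its two flat sides (its y); flats from 3 to 23 mm above its origin. Below them a collar 25 mm across, 3 mm thick; above, the rod ends at 32 mm. Origin on the axis at the collar's underside, 79.5 mm above the counter (the nut keeps its height), z up. Clockwise from above tightens (yaw falls).
- stop: Portion stop: upright steel plate 125 (x) x 5 (y) x 83 mm standing across the board, with a flat slotted arm, 36 mm wide, 6 mm thick, running to +y over the clamp block (arm's top 79 mm above the counter) under the nut. Origin: at the plate's foot, below the arm's axis; axes as the cutter. Loose, it slides along y against about 8 N.
- cheese_piece: Bystander: piece of cheese 100 x 52 x 60 mm standing on the board between wire and stop. Origin: centre of its underside.
- small_wheel: Bystander: small cheese wheel, 100 mm across, 50 mm high, on the counter. Origin: centre of its underside.
- cheese_knife: Bystander: cheese knife lying on the counter, 260 mm long (along its x), 34 mm wide, 18 mm high. Origin: under the middle of its length.
- card_block: Bystander: wooden block 30 x 90 x 22 mm with a blank card 76 mm high, on the counter. Origin: centre of its underside.
- nut_grip (a point): On the nut's axis, 11 mm above its origin, axes as the nut. It drags with 0.45 Nm all the way: grip firmly (70 N). It starts slack by a hidden amount: 1.0 to 5.0 rad of tightening are needed, known only by the lever's feel. Each rad of tightening raises cos(bite angle + 0.14) by 0.31 (so 1 rad moves the bite from 1.75 to 1.43 rad), inside the block, out of sight.

How it is judged:
By the outcome, as a careful person would: the job done as asked, in the order asked, and still so for the second after the job is handed in, with the robot touching nothing.
It also fails if it takes over 72 s, if anything falls off the work surface, if the arm or the gripper's body presses on something with over 40 N, if the wrist force passes 120 N, or if a joint passes its speed limit or range.

## Working session

There is one attempt and no reset: what is moved stays moved. The work goes in short steps, Python scripts to look and compute and a tool call to move; the robot and the scene stay as the last step left them, time stands still between calls to the robot, and variables do not carry over. Pictures are saved under pics/ and viewed, at most 10 in all, crops included, and the job is handed in when it is done.

Besides the shell and the picture viewer there is one more tool, called after ">>>" as name([rows], argument=value, ...), one row to a line, values as JSON. move_arm: Moves the arm, as the interface text tells. Its arguments: {"type":"object","properties":{"commands":{"type":"array","items":{"type":"array","items":{"type":"array","items":{"type":"number"}}}},"newtons":{"type":"number"}},"required":["commands"]}

```bash
mkdir -p pics; python3 - <<'E'
from station import telemetry,cams
import cv2,numpy as np
s=telemetry.get_state();print({k:np.round(v,3) for k,v in s.items()})
for n in("top","side"):
    d=cams.snapshot(n);cv2.imwrite(f"pics/{n}0.png",cv2.resize(d["pixels"][:,:,::-1],(800,600),interpolation=cv2.INTER_CUBIC))
    np.savez(f"{n}0.npz",**d);print(n,d["intrinsics"].round(1).tolist(),d["cam_to_world"].round(3).tolist())
E
```

```text
{'time_s': np.float64(0.0), 'q': array([ 1.234,  0.69 , -0.195,  1.566,  0.157,  0.902, -0.215]), 'qd': array([ 0.   ,  0.   , -0.   , -0.002,  0.001,  0.001,  0.001]), 'tau': array([-0.0000e+00, -5.3961e+01, -1.2670e+00, -1.5854e+01,  9.0000e-03,
        1.0000e-02,  0.0000e+00]), 'tcp_pos': array([ 226.336, -582.226,  403.864]), 'eef_rot': array([-3.086e+00, -5.790e-01,  1.000e-03]), 'contact_force': array([-0.472,  0.589, -0.232]), 'moment': array([ 0.041, -0.028, -0.01 ]), 'finger_force': np.float64(0.0), 'opening': np.float64(85.304)}
top [[366.9, 0.0, 258.2], [0.0, 366.9, 189.0], [0.0, 0.0, 1.0]] [[-0.002, -0.994, 0.108, 525.728], [-1.0, 0.004, 0.017, -55.653], [-0.017, -0.107, -0.994, 1064.792], [0.0, 0.0, 0.0, 1.0]]
side [[351.1, 0.0, 258.0], [0.0, 351.1, 196.8], [0.0, 0.0, 1.0]] [[0.749, -0.517, 0.414, 236.415], [-0.663, -0.58, 0.473, -475.475], [-0.004, -0.629, -0.777, 780.031], [0.0, 0.0, 0.0, 1.0]]
```

View pics/top0.png

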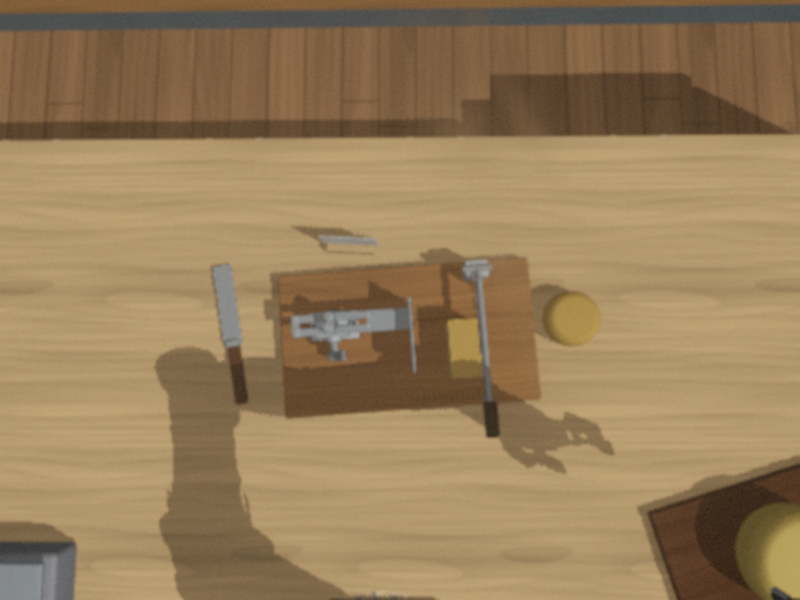

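View pics/side0.png

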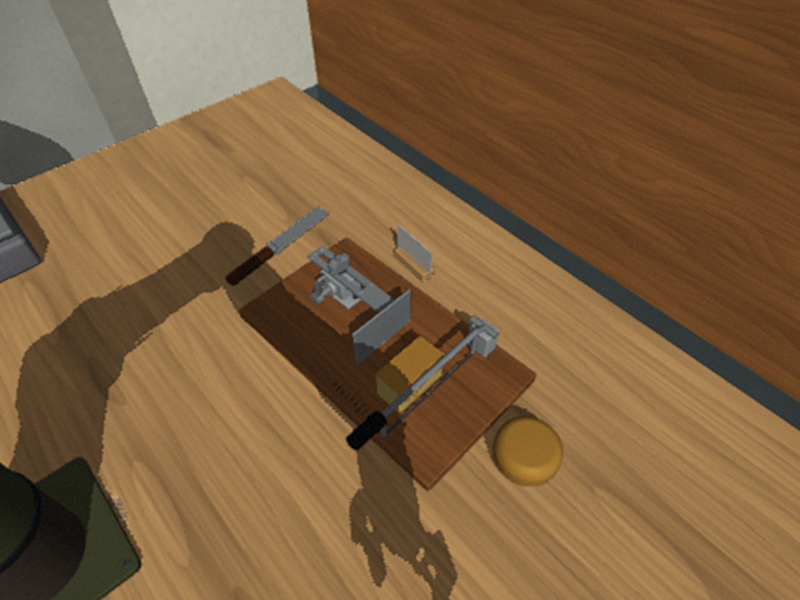

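The top view shows the cutter at board corners (278,274), (526,257), (540,398), (287,416) in the enlarged pixels, with the clamp near (335,325). The side view shows the clamp near (335,275).

```bash
cat > h.py <<'E'
import numpy as np,cv2
from scipy.optimize import least_squares
def ray(d,uv):
    K=d["intrinsics"];T=d["cam_to_world"]
    r=T[:3,:3]@np.linalg.solve(K,[uv[0],uv[1],1.]);return T[:3,3],r
def atz(d,uv,z):
    o,r=ray(d,uv);return o+r*(z-o[2])/r[2]
def proj(d,p):
    T=d["cam_to_world"];c=(np.asarray(p,float)-T[:3,3])@T[:3,:3];v=c@d["intrinsics"].T;return v[...,:2]/v[...,2:]
def c2w(P,p):  # P=(x,y,yaw)
    c,s=np.cos(P[2]),np.sin(P[2]);p=np.atleast_2d(p).astype(float);return np.c_[P[0]+c*p[:,0]-s*p[:,1],P[1]+s*p[:,0]+c*p[:,1],p[:,2]]
E
python3 - <<'E'
from h import *
t=dict(np.load("top0.npz"));s=dict(np.load("side0.npz"))
k=.64
ct=np.array([(278,274),(526,257),(540,398),(287,416)])*k
loc=np.array([(130,230,25),(130,-230,25),(-130,-230,25),(-130,230,25)])
cs=np.array([(348,238),(535,377),(430,487)])*k
f=lambda P:np.r_[(proj(t,c2w(P,loc))-ct).ravel(),(proj(s,c2w(P,loc[:3]))-cs).ravel()]
for u in ct: print(atz(t,u,25).round(0))
r=least_squares(f,[600,-50,0.],loss="soft_l1");P=r.x;print(P,f(P).round(1).reshape(-1,2).tolist());np.save("P.npy",P)
pts=c2w(P,[(30,130,102),(-26,130,51),(30,130,79)])
print(pts.round(1).tolist(),(proj(t,pts)/k).round(0).tolist(),(proj(s,pts)/k).round(0).tolist())
for n,d,(a,b) in(("t",t,(170,180)),("s",s,(180,150))):
    im=d["pixels"][b:b+75,a:a+100,::-1];cv2.imwrite(f"pics/c{n}.png",cv2.resize(im,(800,600),interpolation=cv2.INTER_CUBIC))
E
```

```text
[679. 193.  25.]
[ 708. -262.   25.]
[ 453. -281.   25.]
[422. 171.  25.]
[ 5.64898958e+02 -4.44579716e+01  6.91309189e-02] [[-0.4, -0.0], [0.9, -0.8], [0.7, 0.8], [-1.8, 0.9], [0.1, -1.4], [2.6, -1.6], [-0.5, 0.6]]
[[585.8, 87.3, 102.0], [530.0, 83.4, 51.0], [585.8, 87.3, 79.0]] [[328.0, 322.0], [335.0, 355.0], [330.0, 322.0]] [[340.0, 260.0], [318.0, 297.0], [341.0, 269.0]]
```

View pics/ct.png

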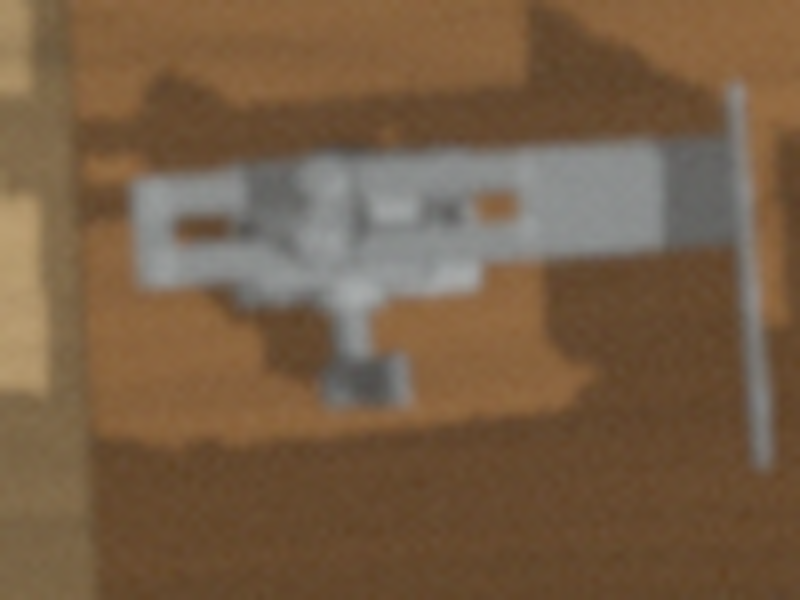

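View pics/cs.png

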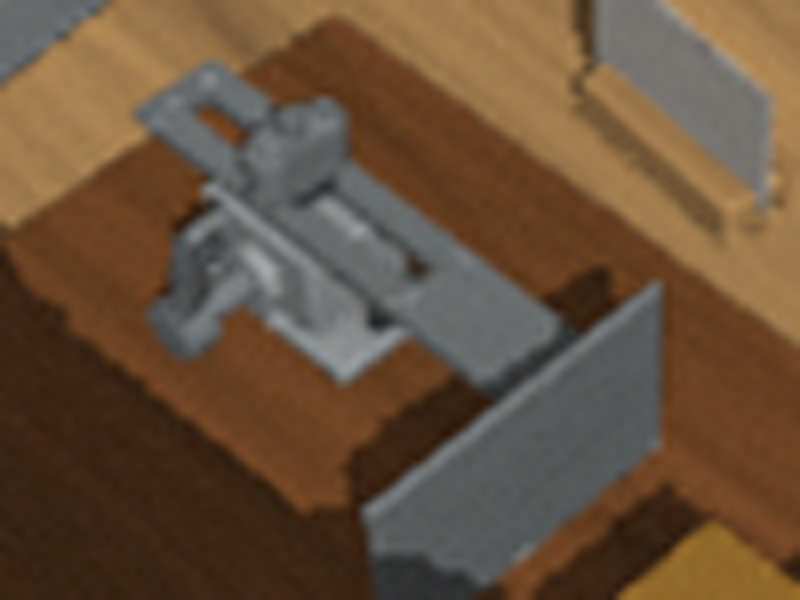

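The crops show the nut near top-crop (325,210), with its long side roughly along cutter x, and the lever knob near (370,380). Both match the predicted clamp pose within about 2 px. I'll move above it for a close look.

Careful with the scale: shifts go in shares of 800 mm and turns go in shares of 360 degrees. That gives: 544 mm / 800 = 0.68, 490 mm / 800 = 0.6125, 17 degrees / 360 = 0.0472.

>>> move_arm([
  [[1,0.0675,-0.06,0,0.0083],[1,0.135,-0.12,0,0.0167],[1,0.2038,-0.1788,0,0.025],[1,0.2725,-0.2388,0,0.0333],[1,0.34,-0.2975,0,0.0472],[1,0.4075,-0.3575,0,0.0472],[1,0.4763,-0.4175,0,0.0472],[1,0.5438,-0.4775,0,0.0472],[1,0.6125,-0.5375,0,0.0472],[1,0.68,-0.5963,0,0.0472]],
])

```text
time_s: 1.1
tcp_pos: [457.8, -137.1, 404.6]
eef_rot: [3.139, 0.116, -0.001]
contact_force: [0.7, -0.1, -0.2]
opening: 85.0
finger_force: 0.0
```

>>> move_arm([
  [[1,0,0,0,0],[1,0,0,0,0],[1,0,0,0,0]],
])

```text
time_s: 1.4
tcp_pos: [456.7, -140.0, 404.5]
eef_rot: [3.139, 0.114, -0.002]
contact_force: [-0.5, -0.9, 0.1]
opening: 85.3
finger_force: 0.0
```

```bash
python3 - <<'E'
from station import telemetry,cams
import cv2,numpy as np
s=telemetry.get_state();print({k:np.round(v,3).tolist() for k,v in s.items()})
d=cams.snapshot("wrist");np.savez("w1.npz",**d);print(d["intrinsics"].round(1).tolist(),d["cam_to_world"].round(3).tolist())
cv2.imwrite("pics/w1.png",cv2.resize(d["pixels"][:,:,::-1],(800,600),interpolation=cv2.INTER_CUBIC))
E
```

```text
{'time_s': 1.4, 'q': [0.237, 0.5, -0.055, 2.001, 0.045, 0.643, -1.346], 'qd': [0.024, -0.003, 0.006, 0.002, -0.002, 0.001, -0.001], 'tau': [-1.252, -40.887, -0.061, -12.398, -0.044, -0.022, 0.001], 'tcp_pos': [456.678, -140.002, 404.483], 'eef_rot': [3.139, 0.114, -0.002], 'contact_force': [-0.538, -0.905, 0.139], 'moment': [-0.074, 0.026, -0.015], 'finger_force': 0.0, 'opening': 85.336}
[[297.3, 0.0, 253.0], [0.0, 297.3, 189.0], [0.0, 0.0, 1.0]] [[0.072, -0.962, -0.262, 523.207], [-0.997, -0.069, -0.019, -135.848], [0.0, 0.262, -0.965, 372.686], [0.0, 0.0, 0.0, 1.0]]
```

View pics/w1.png

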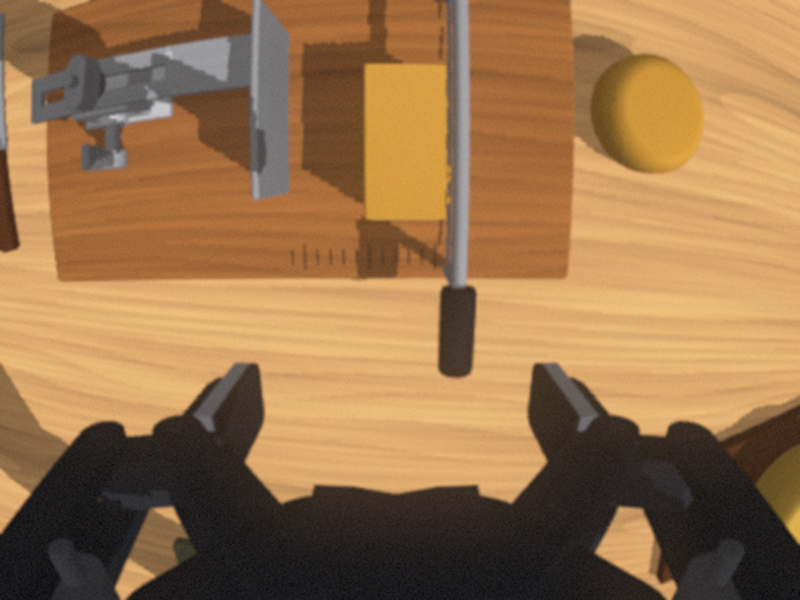

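The wrist view shows the nut near (85,85), long side roughly along cutter x, and the lever knob near (105,158). Nothing is blocking, so I'll move over the nut.

In the tool's units: -217 mm / 800 = -0.2713, 145 mm / 800 = 0.1813.

>>> move_arm([
  [[1,0.0363,-0.0538,0,0],[1,0.0725,-0.1088,0.0125,0],[1,0.1088,-0.1625,0.0375,0],[1,0.145,-0.2175,0.075,0],[1,0.1813,-0.2713,0.1175,0],[1,0.1813,-0.2713,0.1175,0],[1,0.1813,-0.2713,0.1175,0],[1,0.1813,-0.2713,0.1175,0],[1,0.1813,-0.2713,0.1175,0]],
])

```text
time_s: 2.35
tcp_pos: [585.8, 85.3, 311.2]
eef_rot: [3.138, 0.11, 0.0]
contact_force: [0.3, -0.7, 0.2]
opening: 85.6
finger_force: 0.0
```

```bash
python3 - <<'E'
from station import telemetry,cams
import cv2,numpy as np
s=telemetry.get_state();print({k:np.round(v,3).tolist() for k,v in s.items()})
d=cams.snapshot("wrist");np.savez("w2.npz",**d);print(d["cam_to_world"].round(3).tolist())
im=d["pixels"][140:380,96:416,::-1]
cv2.imwrite("pics/w2.png",cv2.resize(im,(800,600),interpolation=cv2.INTER_CUBIC))
E
```

```text
{'time_s': 2.35, 'q': [-0.217, 0.767, -0.011, 1.758, 0.016, 0.617, -1.738], 'qd': [0.002, -0.012, -0.004, 0.001, -0.003, -0.002, -0.001], 'tau': [-0.968, -52.518, 0.794, -11.895, -0.029, -0.013, 0.003], 'tcp_pos': [585.782, 85.27, 311.209], 'eef_rot': [3.138, 0.11, 0.0], 'contact_force': [0.264, -0.67, 0.156], 'moment': [-0.003, -0.024, -0.003], 'finger_force': 0.0, 'opening': 85.584}
[[0.07, -0.963, -0.26, 652.344], [-0.998, -0.067, -0.02, 89.267], [0.002, 0.261, -0.965, 279.503], [0.0, 0.0, 0.0, 1.0]]
```

View pics/w2.png

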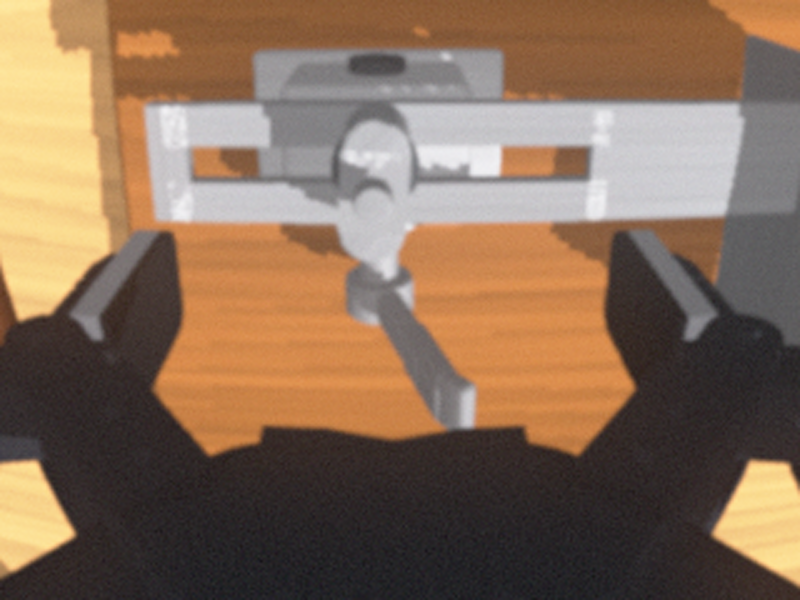

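The wrist crop shows the nut top from about (375,122) to (372,268), the rod top at (374,198), and the lever tip at (462,390) leaning towards −y. Next I'll turn these into positions.

```bash
cat >> h.py <<'E'
def wray(d,uv):
    K=d["intrinsics"];T=d["cam_to_world"];a=(np.asarray(uv,float)-K[:2,2])/K[0,0];r=np.hypot(*a)
    v=np.r_[a/r*np.sin(r),np.cos(r)];return T[:3,3],T[:3,:3]@v
def watz(d,uv,z):
    o,r=wray(d,uv);return o+r*(z-o[2])/r[2]
def wproj(d,p):
    T=d["cam_to_world"];c=(np.atleast_2d(p)-T[:3,3])@T[:3,:3];h=np.hypot(c[:,0],c[:,1]);th=np.arctan2(h,c[:,2])
    return c[:,:2]/h[:,None]*th[:,None]*d["intrinsics"][0,0]+d["intrinsics"][:2,2]
E
python3 - <<'E'
from h import *
d=dict(np.load("w2.npz"));P=np.load("P.npy")
px=lambda u,v:(u/2.5+96,v/2.5+140)
pr=lambda p:((wproj(d,p)-[96,140])*2.5).round(0).tolist()
print("rod",watz(d,px(374,197),111.5).round(1),"far",watz(d,px(375,122),102.5).round(1),"near",watz(d,px(371,268),102.5).round(1))
print("arm end",watz(d,px(148,103),79).round(1),watz(d,px(157,222),79).round(1), watz(d,px(742,103),79).round(1),watz(d,px(738,215),79).round(1))
print("shaft end",watz(d,px(380,290),51).round(1))
Q=P
o=c2w(Q,[(30,130,111.5)])[0];print("pred nut",o)
for yaw in(-.1,0,.1,.2):
    a=Q[2]+yaw;c=np.array([np.cos(a),np.sin(a),0])*20
    e=o.copy();e[2]=102.5
    print(yaw,pr([e+c,e-c,o]))
for th in(.95,1.05,1.15,1.25): print(th,pr(c2w(Q,[(-26,130-74*np.cos(th),51+74*np.sin(th))])))
E
```

```text
rod [588.1  89.  111.5] far [604.4  90.  102.5] near [564.5  88.5 102.5]
arm end [599.2 155.7  79. ] [562.2 154.   79. ] [611.5 -19.1  79. ] [575.6 -25.5  79. ]
shaft end [530.6  84.7  51. ]
pred nut [585.84743713  87.30378773 111.5       ]
-0.1 [[389.0, 117.0], [374.0, 263.0], [380.0, 206.0]]
0 [[380.0, 117.0], [381.0, 264.0], [380.0, 206.0]]
0.1 [[372.0, 117.0], [389.0, 263.0], [380.0, 206.0]]
0.2 [[364.0, 118.0], [396.0, 262.0], [380.0, 206.0]]
0.95 [[537.0, 390.0]]
1.05 [[517.0, 400.0]]
1.15 [[495.0, 408.0]]
1.25 [[470.0, 414.0]]
```

In the tool's units: 53 mm / 800 = 0.0663, 50 mm / 800 = 0.0625, 2 degrees / 360 = 0.0056.

>>> move_arm([
  [[0,0,-0.005,0.025,0.0056],[0,0,-0.005,0.05,0.0056],[0,0,-0.005,0.0625,0.0056],[0,0,-0.005,0.0663,0.0056],[0,0,-0.005,0.0663,0.0056],[-1,0,-0.005,0.0663,0.0056],[-1,0,-0.005,0.0663,0.0056],[-1,0,-0.005,0.0663,0.0056],[-1,0,-0.005,0.0663,0.0056]],
], newtons=70)

```text
time_s: 3.3
tcp_pos: [586.0, 90.4, 259.0]
eef_rot: [3.139, 0.057, 0.003]
contact_force: [-1.0, -4.4, 5.3]
opening: 16.4
finger_force: 68.6
```

>>> move_arm([
  [[-1,0,0,0,0],[-1,0,0,0,0]],
])

```text
time_s: 3.5
tcp_pos: [586.0, 90.4, 259.0]
eef_rot: [3.139, 0.057, 0.003]
contact_force: [-0.6, -4.1, 6.6]
opening: 16.4
finger_force: 68.6
```

In the tool's units: -1 mm / 800 = -0.0013, 70 degrees / 360 = 0.1944.

>>> move_arm([
  [[-1,0,0,-0.0013,0.0194],[-1,0,0,-0.0013,0.0389],[-1,0,0,-0.0013,0.0583],[-1,0,0,-0.0013,0.0778],[-1,0,0,-0.0013,0.0972],[-1,0,0,-0.0013,0.1167],[-1,0,0,-0.0013,0.1361],[-1,0,0,-0.0013,0.1556],[-1,0,0,-0.0013,0.175],[-1,0,0,-0.0013,0.1944]],
])

```text
time_s: 4.5
tcp_pos: [585.4, 89.3, 259.1]
eef_rot: [2.601, -1.756, 0.004]
contact_force: [-0.6, -7.3, -1.1]
opening: 16.5
finger_force: 69.4
```

```bash
python3 - <<'E'
from station import telemetry,cams
import cv2,numpy as np
s=telemetry.get_state();print({k:np.round(v,3).tolist() for k,v in s.items()})
E
```

```text
{'time_s': 4.5, 'q': [-0.403, 0.875, 0.308, 1.794, -0.458, 0.544, -2.561], 'qd': [-0.172, 0.049, 0.314, 0.017, -0.447, 0.081, -0.797], 'tau': [-2.727, -55.839, 2.251, -11.304, -1.127, -0.012, 0.361], 'tcp_pos': [585.361, 89.3, 259.085], 'eef_rot': [2.601, -1.756, 0.004], 'contact_force': [-0.614, -7.329, -1.099], 'moment': [-1.479, 0.261, 0.489], 'finger_force': 69.39, 'opening': 16.473}
```

In the tool's units: -75 mm / 800 = -0.0938, 72 mm / 800 = 0.09, -56 degrees / 360 = -0.1556.

>>> move_arm([
  [[0,0,0,0,0],[0,0,0,0,0],[0,0,0,-0.05,0],[0,0,0,-0.0938,-0.0222],[-1,0.0125,0.0225,-0.0938,-0.0444],[-1,0.025,0.045,-0.0938,-0.0667],[-1,0.0375,0.0675,-0.0938,-0.0889],[-1,0.05,0.09,-0.0938,-0.1111],[-1,0.05,0.09,-0.0938,-0.1333],[-1,0.05,0.09,-0.0938,-0.1556]],
])

```text
time_s: 5.5
tcp_pos: [534.0, 27.7, 334.4]
eef_rot: [-3.125, 0.311, -0.002]
contact_force: [0.2, 0.2, -0.1]
opening: -0.2
finger_force: 0.0
```

In the tool's units: -85 degrees / 360 = -0.2361.

>>> move_arm([
  [[-1,0,0,0,-0.0236],[-1,0,0,0,-0.0472],[-1,0,0,0,-0.0708],[-1,0,0,0,-0.0944],[-1,0,0,0,-0.1181],[-1,0,0,0,-0.1417],[-1,0,0,0,-0.1653],[-1,0,0,0,-0.1889],[-1,0,0,0,-0.2125],[-1,0,0,0,-0.2361]],
])

```text
time_s: 6.5
tcp_pos: [534.4, 28.3, 334.4]
eef_rot: [2.513, 1.884, 0.003]
contact_force: [-0.4, -0.4, -0.6]
opening: -0.3
finger_force: 0.0
```

In the tool's units: -21 degrees / 360 = -0.0583.

>>> move_arm([
  [[-1,0,0,0,-0.0236],[-1,0,0,0,-0.0472],[-1,0,0,0,-0.0583],[-1,0,0,0,-0.0583],[-1,0,0,0,-0.0583]],
])

```text
time_s: 7.0
tcp_pos: [534.2, 28.0, 334.1]
eef_rot: [2.138, 2.301, 0.002]
contact_force: [-0.2, 0.5, -0.5]
opening: -0.2
finger_force: 0.0
```

```bash
python3 - <<'E'
from station import telemetry,cams
import cv2,numpy as np
s=telemetry.get_state();print({k:np.round(v,3).tolist() for k,v in s.items()})
p=np.load("P.npy");p[0]-=.4;p[1]+=2;np.save("P.npy",p)
a=p[2];q=s["tcp_pos"]-np.r_[p[:2],0];print("cutter",q[0]*np.cos(a)+q[1]*np.sin(a),-q[0]*np.sin(a)+q[1]*np.cos(a))
d=cams.snapshot("top");cv2.imwrite("pics/t3.png",cv2.resize(d["pixels"][180:255,170:270,::-1],(800,600),interpolation=cv2.INTER_CUBIC))
E
```

```text
{'time_s': 7.0, 'q': [0.135, 0.704, -0.453, 1.9, 0.488, 0.648, -0.547], 'qd': [-0.008, -0.001, 0.01, 0.001, -0.003, 0.0, -0.0], 'tau': [0.176, -48.374, -4.389, -10.955, 0.026, 0.001, 0.036], 'tcp_pos': [534.236, 28.046, 334.065], 'eef_rot': [2.138, 2.301, 0.002], 'contact_force': [-0.194, 0.523, -0.49], 'moment': [0.002, -0.005, 0.043], 'finger_force': 0.0, 'opening': -0.221}
cutter -25.320337268177397 72.42646334091171
```

In the tool's units: 61 mm / 800 = 0.0763, 30 mm / 800 = 0.0375.

>>> move_arm([
  [[-1,-0.0013,0,0.0375,0],[-1,-0.0013,0,0.0763,0],[-1,0.0075,0,0.0763,0],[-1,0.015,0,0.0763,0],[-1,0.015,0,0.0763,0]],
])

```text
time_s: 7.55
tcp_pos: [533.7, 41.9, 274.2]
eef_rot: [2.134, 2.304, 0.005]
contact_force: [0.1, 0.5, 0.7]
opening: -0.0
finger_force: 0.0
```

In the tool's units: 8 mm / 800 = 0.01, 6 mm / 800 = 0.0075.

>>> move_arm([
  [[-1,0.0038,0,0,0],[-1,0.0075,0,0,0],[-1,0.01,0,0,0],[-1,0.01,0,0,0]],
])

```text
time_s: 7.95
tcp_pos: [532.7, 47.7, 273.1]
eef_rot: [2.137, 2.301, 0.0]
contact_force: [-0.3, -0.0, 0.8]
opening: 0.1
finger_force: 0.1
```

In the tool's units: 6 mm / 800 = 0.0075, 4 mm / 800 = 0.005.

>>> move_arm([
  [[-1,0.0025,0,0,0],[-1,0.005,0,0,0],[-1,0.0075,0,0,0]],
])

```text
time_s: 8.25
tcp_pos: [532.2, 53.1, 272.8]
eef_rot: [2.138, 2.3, -0.002]
contact_force: [1.4, -2.8, 2.8]
opening: -0.0
finger_force: 1.8
```

In the tool's units: 6 mm / 800 = 0.0075, 4 mm / 800 = 0.005.

>>> move_arm([
  [[-1,0.0025,0,0,0],[-1,0.005,0,0,0],[-1,0.0075,0,0,0]],
])

```text
time_s: 8.55
tcp_pos: [531.6, 60.0, 272.7]
eef_rot: [-2.137, -2.302, 0.0]
contact_force: [-0.3, -2.5, 3.1]
opening: -0.1
finger_force: 1.5
```

In the tool's units: 6 mm / 800 = 0.0075, 4 mm / 800 = 0.005.

>>> move_arm([
  [[-1,0.0025,0,0,0],[-1,0.005,0,0,0],[-1,0.0075,0,0,0]],
])

```text
time_s: 8.85
tcp_pos: [531.2, 66.0, 272.7]
eef_rot: [-2.137, -2.302, -0.0]
contact_force: [0.3, -3.6, 2.1]
opening: -0.2
finger_force: 1.4
```

In the tool's units: 6 mm / 800 = 0.0075, 3 mm / 800 = 0.0038.

>>> move_arm([
  [[-1,0.0038,0,0,0],[-1,0.0075,0,0,0],[-1,0.0075,0,0,0]],
])

```text
time_s: 9.15
tcp_pos: [530.7, 72.6, 272.7]
eef_rot: [-2.136, -2.303, -0.001]
contact_force: [0.4, -1.0, 0.7]
opening: -0.3
finger_force: 0.4
```

In the tool's units: 5 mm / 800 = 0.0063, 3 mm / 800 = 0.0038.

>>> move_arm([
  [[-1,0.0038,0,0,0],[-1,0.0063,0,0,0],[-1,0.0063,0,0,0]],
])

```text
time_s: 9.45
tcp_pos: [530.4, 77.1, 272.6]
eef_rot: [-2.137, -2.303, -0.0]
contact_force: [-0.4, -1.3, 1.2]
opening: 0.1
finger_force: 0.8
```

In the tool's units: 5 mm / 800 = 0.0063, 3 mm / 800 = 0.0038.

>>> move_arm([
  [[-1,0.0038,0,0,0],[-1,0.0063,0,0,0],[-1,0.0063,0,0,0]],
])

```text
time_s: 9.75
tcp_pos: [530.0, 81.8, 272.6]
eef_rot: [-2.137, -2.302, 0.001]
contact_force: [0.7, -2.6, 0.5]
opening: -0.2
finger_force: 1.2
```

In the tool's units: 5 mm / 800 = 0.0063, 3 mm / 800 = 0.0038.

>>> move_arm([
  [[-1,0.0038,0,0,0],[-1,0.0063,0,0,0],[-1,0.0063,0,0,0]],
])

```text
time_s: 10.05
tcp_pos: [529.5, 86.7, 272.5]
eef_rot: [-2.137, -2.302, 0.001]
contact_force: [-0.5, -4.0, -0.7]
opening: -0.0
finger_force: 1.6
```

In the tool's units: 5 mm / 800 = 0.0063, 3 mm / 800 = 0.0038.

>>> move_arm([
  [[-1,0.0038,0,0,0],[-1,0.0063,0,0,0],[-1,0.0063,0,0,0]],
])

```text
time_s: 10.35
tcp_pos: [529.1, 91.2, 272.4]
eef_rot: [2.138, 2.302, -0.003]
contact_force: [0.6, -4.8, -1.8]
opening: -0.4
finger_force: 2.1
```

In the tool's units: 6 mm / 800 = 0.0075, 3 mm / 800 = 0.0038.

>>> move_arm([
  [[-1,0.0038,0,0,0],[-1,0.0075,0,0,0],[-1,0.0075,0,0,0]],
])

```text
time_s: 10.65
tcp_pos: [528.6, 96.7, 272.3]
eef_rot: [2.138, 2.301, -0.005]
contact_force: [-0.0, -5.6, -1.1]
opening: 0.4
finger_force: 2.3
```

In the tool's units: 6.5 mm / 800 = 0.0081, 3 mm / 800 = 0.0038.

>>> move_arm([
  [[-1,0.0038,0,0,0],[-1,0.0081,0,0.0009,0],[-1,0.0081,0,0.0009,0]],
])

```text
time_s: 10.95
tcp_pos: [528.0, 102.9, 271.6]
eef_rot: [2.138, 2.3, -0.006]
contact_force: [-0.7, -6.7, -0.7]
opening: 0.4
finger_force: 2.6
```

In the tool's units: 5.5 mm / 800 = 0.0069, 3 mm / 800 = 0.0038.

>>> move_arm([
  [[-1,0.0038,0,0.0018,0],[-1,0.0069,0,0.0035,0],[-1,0.0069,0,0.0035,0]],
])

```text
time_s: 11.25
tcp_pos: [527.6, 108.0, 268.8]
eef_rot: [2.138, 2.3, -0.007]
contact_force: [0.3, -6.7, 0.8]
opening: -0.2
finger_force: 2.9
```

In the tool's units: 5 mm / 800 = 0.0063, 3 mm / 800 = 0.0038.

>>> move_arm([
  [[-1,0.0031,0,0.0019,0],[-1,0.0063,0,0.0038,0],[-1,0.0063,0,0.0038,0]],
])

```text
time_s: 11.55
tcp_pos: [527.2, 112.8, 265.9]
eef_rot: [2.138, 2.299, -0.007]
contact_force: [-0.3, -8.1, 1.8]
opening: -0.2
finger_force: 3.2
```

In the tool's units: -75 mm / 800 = -0.0938, -65 mm / 800 = -0.0813, -18 degrees / 360 = -0.05.

>>> move_arm([
  [[-1,-0.01,0,-0.025,0],[-1,-0.0175,0,-0.0813,0],[-1,-0.035,0.025,-0.0938,-0.0167],[0,-0.035,0.05,-0.0938,-0.0333],[0,-0.035,0.07,-0.0938,-0.05],[0,-0.035,0.07,-0.0938,-0.05],[0,-0.035,0.07,-0.0938,-0.05],[0,-0.035,0.07,-0.0938,-0.05]],
])

```text
time_s: 12.35
tcp_pos: [584.5, 91.7, 341.0]
eef_rot: [-1.75, -2.607, 0.0]
contact_force: [-0.5, 0.5, -0.0]
opening: 42.7
finger_force: 0.0
```

```bash
python3 - <<'E'
from station import telemetry,cams
from h import *
s=telemetry.get_state();print({k:np.round(v,3).tolist() for k,v in s.items()})
r=s["eef_rot"];a=2*np.arctan2(r[1],r[0]);dw=np.array([585.4,89.3])-s["tcp_pos"][:2]
print("yaw",a,"dxy",dw@[np.cos(a),np.sin(a)],dw@[np.sin(a),-np.cos(a)])
d=cams.snapshot("wrist");np.savez("w3.npz",**d)
cv2.imwrite("pics/w3.png",cv2.resize(d["pixels"][140:380,96:416,::-1],(800,600),interpolation=cv2.INTER_CUBIC))
E
```

```text
{'time_s': 12.35, 'q': [0.077, 0.772, -0.55, 1.72, 0.53, 0.803, -0.335], 'qd': [-0.001, -0.003, 0.007, -0.0, 0.006, 0.004, 0.008], 'tau': [0.147, -52.62, -6.208, -12.899, 0.01, -0.025, -0.011], 'tcp_pos': [584.52, 91.652, 341.037], 'eef_rot': [-1.75, -2.607, 0.0], 'contact_force': [-0.54, 0.511, -0.005], 'moment': [0.021, 0.001, -0.049], 'finger_force': 0.0, 'opening': 42.711}
yaw -4.32403188119657 dxy -2.5103096026246403 -0.07651952305165943
```

View pics/w3.png

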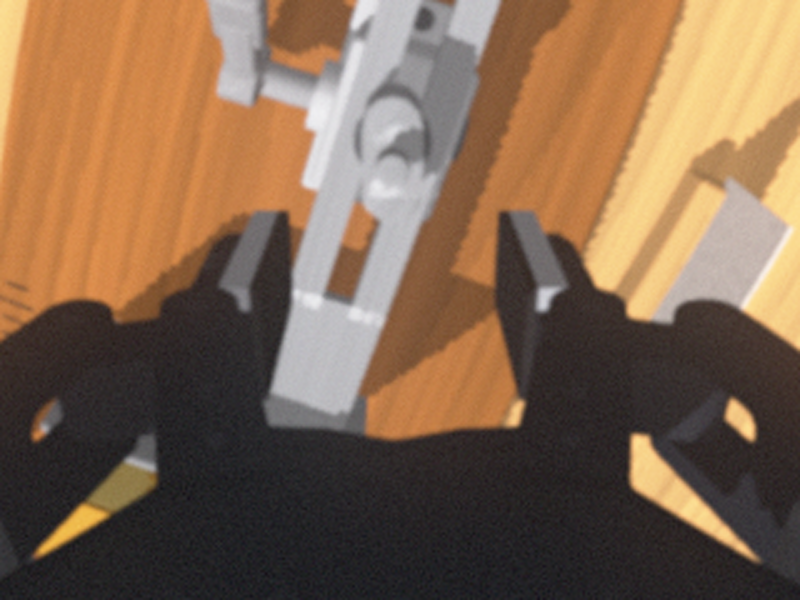

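The nut, at (395,150), stands lined up between the pads. The lever, at (235,60), leans past upright. I'll grip the nut and turn it about 2 rad.

In the tool's units: 82 mm / 800 = 0.1025, -2.5 mm / 800 = -0.0031.

>>> move_arm([
  [[0,-0.0031,0,0.05,0],[0,-0.0031,0,0.0875,0],[0,-0.0031,0,0.1025,0],[0,-0.0031,0,0.1025,0],[-1,-0.0031,0,0.1025,0],[-1,-0.0031,0,0.1025,0],[-1,-0.0031,0,0.1025,0],[-1,-0.0031,0,0.1025,0],[-1,-0.0031,0,0.1025,0]],
])

```text
time_s: 13.3
tcp_pos: [585.6, 88.5, 260.8]
eef_rot: [-1.752, -2.607, 0.002]
contact_force: [-5.6, -1.7, 6.0]
opening: 16.4
finger_force: 69.3
```

In the tool's units: 56 degrees / 360 = 0.1556.

>>> move_arm([
  [[-1,0,0,0,0.0194],[-1,0,0,0,0.0389],[-1,0,0,0,0.0583],[-1,0,0,0,0.0778],[-1,0,0,0,0.0972],[-1,0,0,0,0.1167],[-1,0,0,0,0.1361],[-1,0,0,0,0.1556]],
])

```text
time_s: 14.1
tcp_pos: [584.6, 88.7, 260.8]
eef_rot: [-2.772, -1.477, 0.006]
contact_force: [-8.9, -1.4, 8.8]
opening: 16.1
finger_force: 69.6
```

In the tool's units: 59 degrees / 360 = 0.1639.

>>> move_arm([
  [[-1,0,0,0,0.0194],[-1,0,0,0,0.0389],[-1,0,0,0,0.0583],[-1,0,0,0,0.0778],[-1,0,0,0,0.0972],[-1,0,0,0,0.1167],[-1,0,0,0,0.1361],[-1,0,0,0,0.1556],[-1,0,0,0,0.1639],[-1,0,0,0,0.1639]],
])

```text
time_s: 15.1
tcp_pos: [584.1, 89.8, 260.8]
eef_rot: [-3.14, 0.072, 0.009]
contact_force: [-9.8, 1.1, 11.0]
opening: 16.3
finger_force: 69.9
```

```bash
python3 - <<'E'
from station import telemetry
from h import *
s=telemetry.get_state();print({k:np.round(v,3).tolist() for k,v in s.items()})
r=s["eef_rot"];print("yaw",2*np.arctan2(r[1],r[0]))
E
```

```text
{'time_s': 15.1, 'q': [-0.254, 0.845, 0.042, 1.787, -0.069, 0.517, -1.783], 'qd': [0.008, -0.0, -0.01, 0.001, 0.007, 0.0, 0.018], 'tau': [1.409, -50.27, 3.513, -13.456, 0.063, -2.764, -0.388], 'tcp_pos': [584.051, 89.82, 260.797], 'eef_rot': [-3.14, 0.072, 0.009], 'contact_force': [-9.85, 1.141, 10.971], 'moment': [0.103, 1.799, 0.243], 'finger_force': 69.884, 'opening': 16.254}
yaw 6.2371682902803585
```

In the tool's units: -74 mm / 800 = -0.0925, 64 mm / 800 = 0.08, -56 degrees / 360 = -0.1556.

>>> move_arm([
  [[0,0,0,0,0],[0,0,0,0,0],[0,0,0,-0.05,0],[0,0,0,-0.0925,-0.0222],[-1,-0.02,0.0263,-0.0925,-0.0444],[-1,-0.04,0.0525,-0.0925,-0.0667],[-1,-0.0588,0.08,-0.0925,-0.0889],[-1,-0.0588,0.08,-0.0925,-0.1111],[-1,-0.0588,0.08,-0.0925,-0.1333],[-1,-0.0588,0.08,-0.0925,-0.1556]],
])

```text
time_s: 16.1
tcp_pos: [537.2, 26.4, 333.9]
eef_rot: [2.804, 1.414, 0.004]
contact_force: [-0.4, -0.0, 0.3]
opening: -0.0
finger_force: 0.0
```

In the tool's units: -41 degrees / 360 = -0.1139.

>>> move_arm([
  [[-1,0,0,0,-0.0236],[-1,0,0,0,-0.0472],[-1,0,0,0,-0.0708],[-1,0,0,0,-0.0944],[-1,0,0,0,-0.1139],[-1,0,0,0,-0.1139],[-1,0,0,0,-0.1139]],
])

```text
time_s: 16.8
tcp_pos: [536.9, 26.6, 333.5]
eef_rot: [2.141, 2.298, 0.002]
contact_force: [-0.0, 0.1, -0.3]
opening: -0.2
finger_force: 0.0
```

```bash
python3 - <<'E'
from station import telemetry,cams
from h import *
s=telemetry.get_state()
r=s["eef_rot"];print("yaw",2*np.arctan2(r[1],r[0]))
P=np.load("P.npy");a=P[2];q=s["tcp_pos"][:2]-P[:2];print("cut",q@[np.cos(a),np.sin(a)],q@[-np.sin(a),np.cos(a)],s["tcp_pos"])
d=cams.snapshot("wrist");np.savez("w4.npz",**d)
cv2.imwrite("pics/w4.png",cv2.resize(d["pixels"][60:300,96:416,::-1],(800,600),interpolation=cv2.INTER_CUBIC))
for th in(1.2,1.4,1.6,1.8,2.,2.2,2.4): print(th,((wproj(d,c2w(P,[(-26,130-74*np.cos(th),51+74*np.sin(th))]))-[96,60])*2.5).round(0).tolist())
E
```

```text
yaw 1.6412467281294294
cut -22.77957488850264 70.79525230357842 [536.88355039  26.59466096 333.51641456]
1.2 [[376.0, 260.0]]
1.4 [[375.0, 204.0]]
1.6 [[375.0, 143.0]]
1.8 [[375.0, 82.0]]
2.0 [[375.0, 27.0]]
2.2 [[376.0, -17.0]]
2.4 [[377.0, -49.0]]
```

View pics/w4.png

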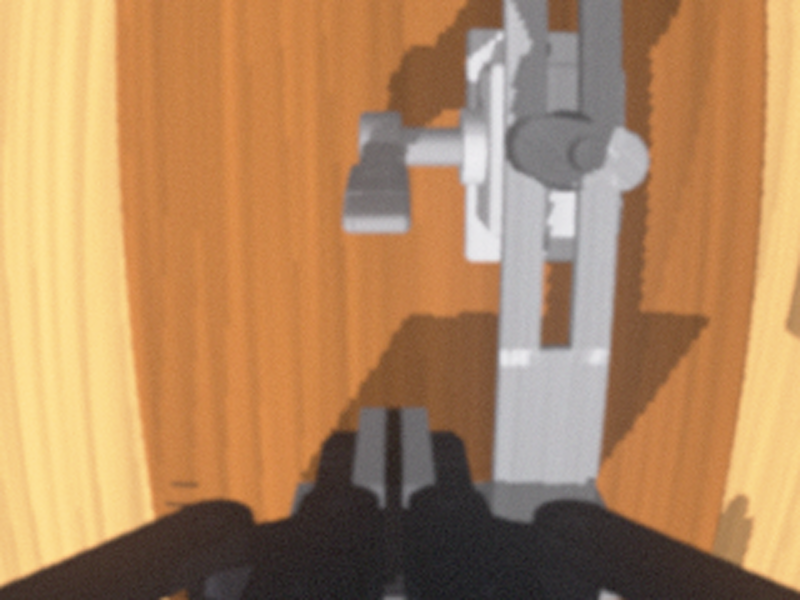

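The lever tip, at (376,222), stands at about 1.32 rad, so it went back while I tightened. I'll probe it again from the −y side.

In the tool's units: 60 mm / 800 = 0.075, 30 mm / 800 = 0.0375.

>>> move_arm([
  [[-1,0,-0.0038,0.0375,0],[-1,0,-0.0038,0.075,0],[-1,0.01,-0.0038,0.075,0],[-1,0.02,-0.0038,0.075,0],[-1,0.0225,-0.0038,0.075,0],[-1,0.0225,-0.0038,0.075,0]],
])

```text
time_s: 17.45
tcp_pos: [532.7, 45.8, 274.6]
eef_rot: [2.135, 2.302, 0.004]
contact_force: [0.2, 0.5, 0.1]
opening: -0.0
finger_force: 0.0
```

>>> move_arm([
  [[-1,0.0025,0,0,0],[-1,0.005,0,0,0],[-1,0.005,0,0,0]],
])

```text
time_s: 17.75
tcp_pos: [531.9, 48.7, 273.5]
eef_rot: [2.137, 2.302, 0.001]
contact_force: [-0.5, 0.7, 0.7]
opening: -0.0
finger_force: 0.0
```

In the tool's units: 3 mm / 800 = 0.0038, 2 mm / 800 = 0.0025.

>>> move_arm([
  [[-1,0.0025,0,0,0],[-1,0.0038,0,0,0],[-1,0.0038,0,0,0]],
])

```text
time_s: 18.05
tcp_pos: [531.6, 51.8, 273.2]
eef_rot: [-2.137, -2.302, -0.0]
contact_force: [0.1, -0.5, 0.3]
opening: 0.1
finger_force: 0.0
```

In the tool's units: 3 mm / 800 = 0.0038, 2 mm / 800 = 0.0025.

>>> move_arm([
  [[-1,0.0025,0,0,0],[-1,0.0038,0,0,0],[-1,0.0038,0,0,0]],
])

```text
time_s: 18.35
tcp_pos: [531.4, 54.5, 273.1]
eef_rot: [2.138, 2.302, -0.0]
contact_force: [0.3, -0.1, -0.1]
opening: -0.1
finger_force: 0.1
```

In the tool's units: 3 mm / 800 = 0.0038, 2 mm / 800 = 0.0025.

>>> move_arm([
  [[-1,0.0025,0,0,0],[-1,0.0038,0,0,0],[-1,0.0038,0,0,0]],
])

```text
time_s: 18.65
tcp_pos: [531.3, 55.9, 273.2]
eef_rot: [2.138, 2.299, -0.004]
contact_force: [-0.0, -3.8, 1.4]
opening: -0.0
finger_force: 2.5
```

In the tool's units: 3 mm / 800 = 0.0038, 2 mm / 800 = 0.0025.

>>> move_arm([
  [[-1,0.0025,0,0,0],[-1,0.0038,0,0,0],[-1,0.0038,0,0,0]],
])

```text
time_s: 18.95
tcp_pos: [531.1, 58.3, 273.5]
eef_rot: [2.138, 2.298, -0.006]
contact_force: [0.3, -6.2, 4.1]
opening: 0.1
finger_force: 3.2
```

>>> move_arm([
  [[-1,0.0025,0,0,0],[-1,0.0038,0,0,0],[-1,0.0038,0,0,0]],
])

```text
time_s: 19.25
tcp_pos: [530.8, 61.2, 273.5]
eef_rot: [2.138, 2.297, -0.006]
contact_force: [0.6, -6.0, 3.9]
opening: -0.1
finger_force: 3.3
```

In the tool's units: 3 mm / 800 = 0.0038, 2 mm / 800 = 0.0025.

>>> move_arm([
  [[-1,0.0025,0,0,0],[-1,0.0038,0,0,0],[-1,0.0038,0,0,0]],
])

```text
time_s: 19.55
tcp_pos: [530.6, 64.0, 273.5]
eef_rot: [2.139, 2.297, -0.006]
contact_force: [-0.8, -7.1, 4.9]
opening: 0.0
finger_force: 3.5
```

>>> move_arm([
  [[-1,0.0025,0,0,0],[-1,0.0038,0,0,0],[-1,0.0038,0,0,0]],
])

```text
time_s: 19.85
tcp_pos: [530.3, 66.8, 273.5]
eef_rot: [2.139, 2.297, -0.007]
contact_force: [0.2, -7.8, 5.1]
opening: -0.1
finger_force: 3.7
```

Firm resistance comes at about 1.47 rad, which puts the bite near 1.27, at the tight edge. I'll back the nut off by about 0.45 rad.

In the tool's units: -66 mm / 800 = -0.0825, -60 mm / 800 = -0.075, 68 degrees / 360 = 0.1889.

>>> move_arm([
  [[-1,-0.0188,0,-0.0188,0],[-1,-0.0188,0,-0.075,0],[-1,0.0063,0.0313,-0.0825,0.0236],[0,0.0238,0.0625,-0.0825,0.0472],[0,0.0238,0.07,-0.0825,0.0708],[0,0.0238,0.07,-0.0825,0.0944],[0,0.0238,0.07,-0.0825,0.1181],[0,0.0238,0.07,-0.0825,0.1417],[0,0.0238,0.07,-0.0825,0.1653],[0,0.0238,0.07,-0.0825,0.1889]],
])

```text
time_s: 20.85
tcp_pos: [584.5, 93.2, 339.1]
eef_rot: [-3.061, -0.705, -0.0]
contact_force: [-0.0, 0.3, -0.0]
opening: 42.7
finger_force: 0.0
```

In the tool's units: 29 degrees / 360 = 0.0806.

>>> move_arm([
  [[0,0,0,0,0.0236],[0,0,0,0,0.0472],[0,0,0,0,0.0708],[0,0,0,0,0.0806],[0,0,0,0,0.0806],[0,0,0,0,0.0806]],
])

```text
time_s: 21.45
tcp_pos: [584.6, 93.1, 339.1]
eef_rot: [-3.14, 0.072, 0.0]
contact_force: [-0.9, 0.5, 0.7]
opening: 43.1
finger_force: 0.0
```

```bash
cat > st.py <<'E'
from station import telemetry
from h import *
s=telemetry.get_state();r=s["eef_rot"];a=2*np.arctan2(r[1],r[0]);P=np.load("P.npy");t=s["tcp_pos"]
def rel(w): dw=np.array(w)-t[:2];return (dw@[np.cos(a),np.sin(a)]).round(1),(dw@[np.sin(a),-np.cos(a)]).round(1)
L=c2w(P,[(-26,72,0)])[0,:2]
print("q7",s["q"][6],"yaw",a%(2*np.pi),"tcp",t.round(1),"to nut",rel((585.2,89.4)),"to lever start",rel(L),"t",s["time_s"])
E
python3 st.py
```

```text
q7 -1.8131640814600931 yaw 6.237334976527146 tcp [584.6  93.1 339.1] to nut (np.float64(0.8), np.float64(3.6)) to lever start (np.float64(-48.0), np.float64(67.8)) t 21.45
```

In the tool's units: 79 mm / 800 = 0.0988, 70 mm / 800 = 0.0875.

>>> move_arm([
  [[0,0.0013,0.0044,0.05,0],[0,0.0013,0.0044,0.0875,0],[0,0.0013,0.0044,0.0988,0],[0,0.0013,0.0044,0.0988,0],[-1,0.0013,0.0044,0.0988,0],[-1,0.0013,0.0044,0.0988,0],[-1,0.0013,0.0044,0.0988,0],[-1,0.0013,0.0044,0.0988,0],[-1,0.0013,0.0044,0.0988,0]],
])

```text
time_s: 22.35
tcp_pos: [586.3, 89.6, 262.0]
eef_rot: [-3.139, 0.075, -0.005]
contact_force: [-0.7, 1.8, 7.4]
opening: 16.1
finger_force: 69.3
```

In the tool's units: -26 degrees / 360 = -0.0722.

>>> move_arm([
  [[-1,0,0,0,-0.0167],[-1,0,0,0,-0.0333],[-1,0,0,0,-0.05],[-1,0,0,0,-0.0667],[-1,0,0,0,-0.0722],[-1,0,0,0,-0.0722],[-1,0,0,0,-0.0722]],
])

```text
time_s: 23.05
tcp_pos: [586.2, 90.3, 262.1]
eef_rot: [-3.075, -0.633, -0.006]
contact_force: [-2.0, 2.7, 6.7]
opening: 16.0
finger_force: 69.4
```

```bash
python3 st.py
```

```text
q7 -1.514422943439114 yaw 0.4059436906089884 tcp [586.2  90.3 262.1] to nut (np.float64(-1.2), np.float64(0.5)) to lever start (np.float64(-73.1), np.float64(36.9)) t 23.05
```

In the tool's units: -73 mm / 800 = -0.0913, -72 mm / 800 = -0.09, -56 degrees / 360 = -0.1556.

>>> move_arm([
  [[0,0,0,0,0],[0,0,0,0,0],[0,0,0,-0.05,0],[0,0,0,-0.09,-0.0222],[-1,-0.0438,0.0225,-0.09,-0.0444],[-1,-0.0913,0.0463,-0.09,-0.0667],[-1,-0.0913,0.0463,-0.09,-0.0889],[-1,-0.0913,0.0463,-0.09,-0.1111],[-1,-0.0913,0.0463,-0.09,-0.1333],[-1,-0.0913,0.0463,-0.09,-0.1556]],
])

```text
time_s: 24.05
tcp_pos: [533.0, 25.5, 332.2]
eef_rot: [2.414, 2.009, -0.001]
contact_force: [-0.4, -0.3, 0.2]
opening: -0.0
finger_force: 0.0
```

In the tool's units: -15 degrees / 360 = -0.0417.

>>> move_arm([
  [[-1,0,0,0,-0.0222],[-1,0,0,0,-0.0417],[-1,0,0,0,-0.0417],[-1,0,0,0,-0.0417]],
])

```text
time_s: 24.45
tcp_pos: [533.1, 25.8, 332.1]
eef_rot: [2.141, 2.298, -0.001]
contact_force: [-0.1, 0.1, 0.3]
opening: -0.2
finger_force: 0.0
```

```bash
python3 st.py; python3 - <<'E'
from station import cams
from h import *
d=cams.snapshot("wrist");P=np.load("P.npy")
cv2.imwrite("pics/w5.png",cv2.resize(d["pixels"][60:300,96:416,::-1],(800,600),interpolation=cv2.INTER_CUBIC))
for th in(1.,1.1,1.2,1.3,1.4,1.5): print(th,((wproj(d,c2w(P,[(-26,130-74*np.cos(th),51+74*np.sin(th))]))-[96,60])*2.5).round(0).tolist())
E
```

```text
q7 -0.5607725359049688 yaw 1.6415038874713568 tcp [533.1  25.8 332.1] to nut (np.float64(59.7), np.float64(56.5)) to lever start (np.float64(1.7), np.float64(0.6)) t 24.45
1.0 [[393.0, 303.0]]
1.1 [[393.0, 282.0]]
1.2 [[393.0, 258.0]]
1.3 [[393.0, 231.0]]
1.4 [[393.0, 202.0]]
1.5 [[393.0, 172.0]]
```

View pics/w5.png

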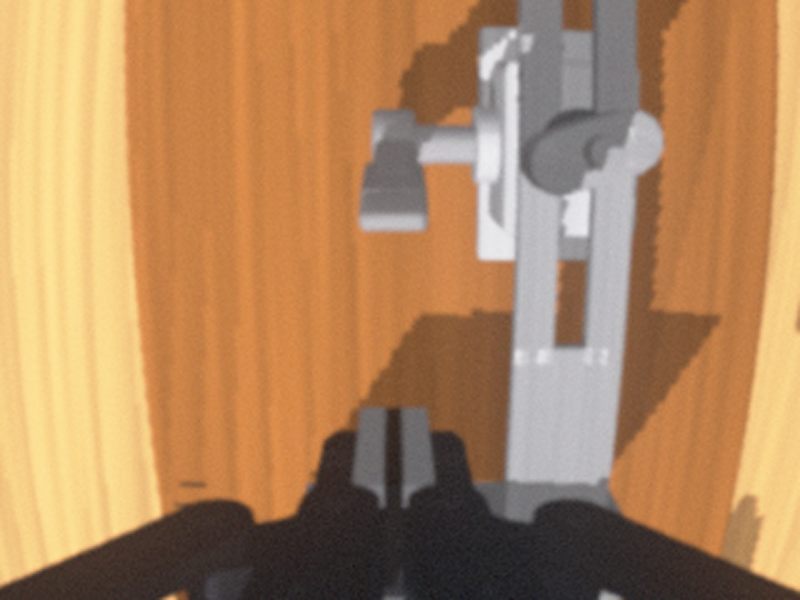

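The lever is still at about 1.35 rad. Probing again.

>>> move_arm([
  [[-1,0,0,0.0375,0],[-1,0,0,0.0738,0],[-1,0.0125,0,0.0738,0],[-1,0.025,0,0.0738,0],[-1,0.0325,0,0.0738,0],[-1,0.0325,0,0.0738,0],[-1,0.0325,0,0.0738,0]],
])

```text
time_s: 25.2
tcp_pos: [531.5, 52.5, 274.2]
eef_rot: [2.136, 2.302, 0.002]
contact_force: [0.6, -0.0, -0.5]
opening: -0.2
finger_force: 0.0
```

In the tool's units: 4 mm / 800 = 0.005, 2 mm / 800 = 0.0025.

>>> move_arm([
  [[-1,0.0025,0,0,0],[-1,0.005,0,0,0],[-1,0.005,0,0,0]],
])

```text
time_s: 25.5
tcp_pos: [531.0, 55.6, 273.4]
eef_rot: [2.138, 2.301, -0.001]
contact_force: [0.9, -1.9, 1.9]
opening: -0.2
finger_force: 0.8
```

>>> move_arm([
  [[-1,0.0025,0,0,0],[-1,0.0038,0,0,0],[-1,0.0038,0,0,0]],
])

```text
time_s: 25.8
tcp_pos: [530.7, 58.4, 273.3]
eef_rot: [2.138, 2.301, -0.002]
contact_force: [0.1, -4.5, 3.4]
opening: -0.1
finger_force: 2.5
```

In the tool's units: 3 mm / 800 = 0.0038, 2 mm / 800 = 0.0025.

>>> move_arm([
  [[-1,0.0025,0,0,0],[-1,0.0038,0,0,0],[-1,0.0038,0,0,0]],
])

```text
time_s: 26.1
tcp_pos: [530.4, 61.7, 273.2]
eef_rot: [2.138, 2.301, -0.002]
contact_force: [0.6, -4.7, 2.6]
opening: 0.3
finger_force: 2.4
```

In the tool's units: 3 mm / 800 = 0.0038, 2 mm / 800 = 0.0025.

>>> move_arm([
  [[-1,0.0025,0,0,0],[-1,0.0038,0,0,0],[-1,0.0038,0,0,0]],
])

```text
time_s: 26.4
tcp_pos: [530.1, 64.6, 273.2]
eef_rot: [2.138, 2.301, -0.002]
contact_force: [-0.6, -5.2, 3.3]
opening: 0.1
finger_force: 2.5
```

In the tool's units: 3 mm / 800 = 0.0038, 2 mm / 800 = 0.0025.

>>> move_arm([
  [[-1,0.0025,0,0,0],[-1,0.0038,0,0,0],[-1,0.0038,0,0,0]],
])

```text
time_s: 26.7
tcp_pos: [529.8, 67.4, 273.2]
eef_rot: [2.138, 2.301, -0.003]
contact_force: [-0.0, -5.4, 3.6]
opening: -0.2
finger_force: 2.7
```

Firm resistance now comes at about 1.6 rad, midway and about upright, so the bite is near 1.4. I'll swing the lever over.

In the tool's units: 15 mm / 800 = 0.0188, 12 mm / 800 = 0.015.

>>> move_arm([
  [[-1,0.0038,0,0,0],[-1,0.0075,0,0,0],[-1,0.0113,0,0,0],[-1,0.015,0,0,0],[-1,0.0188,0,0,0]],
])

```text
time_s: 27.2
tcp_pos: [528.5, 80.7, 272.9]
eef_rot: [2.139, 2.299, -0.009]
contact_force: [0.5, -10.2, 2.9]
opening: -0.4
finger_force: 5.1
```

In the tool's units: 10 mm / 800 = 0.0125, 9 mm / 800 = 0.0113.

>>> move_arm([
  [[-1,0.0038,0,0,0],[-1,0.0075,0,0,0],[-1,0.0113,0,0,0],[-1,0.0125,0,0,0]],
])

```text
time_s: 27.6
tcp_pos: [527.7, 88.7, 272.1]
eef_rot: [2.14, 2.296, -0.015]
contact_force: [1.8, -13.5, -0.5]
opening: -0.0
finger_force: 5.8
```

In the tool's units: 11 mm / 800 = 0.0138, 9 mm / 800 = 0.0113.

>>> move_arm([
  [[-1,0.0038,0,0,0],[-1,0.0075,0,0.0006,0],[-1,0.0113,0,0.0013,0],[-1,0.0138,0,0.0019,0]],
])

```text
time_s: 28.0
tcp_pos: [526.7, 98.2, 270.4]
eef_rot: [2.141, 2.293, -0.019]
contact_force: [1.5, -15.0, -0.8]
opening: 0.1
finger_force: 6.5
```

```bash
cat > lv.py <<'E'
from station import telemetry
from h import *
s=telemetry.get_state();P=np.load("P.npy");a=P[2];q=s["tcp_pos"][:2]-P[:2];y=q@[-np.sin(a),np.cos(a)];z=s["tcp_pos"][2]
Y,Z=y+11-130,z-173-51;th=np.pi-np.arctan2(Z,Y)+np.arcsin(4/np.hypot(Y,Z));f=s["contact_force"]
print("x",(q@[np.cos(a),np.sin(a)]).round(1),"y",y.round(1),"z",z.round(1),"theta",th.round(3),"r",np.hypot(Y,Z).round(1),"F",f.round(1),"tau",(-Z*(f[1]*np.cos(a)-f[0]*np.sin(a))+Y*f[2]).round(0),s["q"].round(2),s["time_s"])
E
python3 lv.py
```

```text
x -28.0 y 142.9 z 270.4 theta 2.124 r 52.2 F [  1.5 -15.   -0.8] tau 679.0 [-0.06  0.8  -0.36  1.94  0.56  0.52 -0.75] 28.0
```

In the tool's units: 12 mm / 800 = 0.015, 4.5 mm / 800 = 0.0056.

>>> move_arm([
  [[-1,0.0038,0.0006,0.001,0],[-1,0.0075,0.0013,0.0023,0],[-1,0.0113,0.0013,0.0038,0],[-1,0.015,0.0013,0.0056,0]],
])

```text
time_s: 28.4
tcp_pos: [526.2, 109.4, 265.8]
eef_rot: [2.141, 2.293, -0.024]
contact_force: [-0.5, -17.3, 2.1]
opening: -0.4
finger_force: 7.1
```

```bash
python3 lv.py
```

```text
x -27.7 y 154.1 z 265.8 theta 2.342 r 54.6 F [ -0.5 -17.3   2.1] tau 794.0 [-0.08  0.81 -0.35  1.93  0.56  0.51 -0.77] 28.4
```

In the tool's units: 9 mm / 800 = 0.0113, 8 mm / 800 = 0.01.

>>> move_arm([
  [[-1,0.0031,0.0006,0.0025,0],[-1,0.0056,0.0013,0.005,0],[-1,0.0081,0.0013,0.0081,0],[-1,0.01,0.0013,0.0113,0]],
])

```text
time_s: 28.8
tcp_pos: [526.0, 118.7, 257.2]
eef_rot: [2.141, 2.295, -0.022]
contact_force: [-2.9, -13.4, 8.3]
opening: 0.3
finger_force: 7.1
```

```bash
python3 lv.py
```

```text
x -27.3 y 163.4 z 257.2 theta 2.572 r 55.5 F [ -2.9 -13.4   8.3] tau 807.0 [-0.11  0.82 -0.34  1.93  0.57  0.5  -0.79] 28.8
```

In the tool's units: 10.5 mm / 800 = 0.0131, 7.5 mm / 800 = 0.0094.

>>> move_arm([
  [[-1,0.0025,0.0006,0.0031,0],[-1,0.0044,0.0006,0.0063,0],[-1,0.0056,0.0006,0.0094,0],[-1,0.0063,0.0006,0.0131,0]],
])

```text
time_s: 29.2
tcp_pos: [526.4, 126.3, 247.3]
eef_rot: [2.139, 2.299, -0.013]
contact_force: [-2.5, -8.7, 8.2]
opening: 0.3
finger_force: 5.1
```

```bash
python3 lv.py
```

```text
x -26.3 y 171.0 z 247.3 theta 2.791 r 57.0 F [-2.5 -8.7  8.2] tau 626.0 [-0.13  0.84 -0.33  1.93  0.57  0.47 -0.8 ] 29.2
```

In the tool's units: 10 mm / 800 = 0.0125, 2.5 mm / 800 = 0.0031.

>>> move_arm([
  [[-1,0.0006,0,0.0031,0],[-1,0.0013,0,0.0063,0],[-1,0.0013,0,0.0094,0],[-1,0.0013,0,0.0125,0]],
])

```text
time_s: 29.6
tcp_pos: [526.7, 129.5, 237.5]
eef_rot: [-2.137, -2.301, 0.006]
contact_force: [-2.0, -3.6, 5.5]
opening: 0.1
finger_force: 3.0
```

```bash
python3 lv.py
```

```text
x -25.8 y 174.2 z 237.5 theta 2.972 r 56.8 F [-2.  -3.6  5.5] tau 348.0 [-0.14  0.86 -0.32  1.93  0.58  0.45 -0.81] 29.6
```

Nearly shut. The last 9 mm go down in small steps.

In the tool's units: 6 mm / 800 = 0.0075, 4 mm / 800 = 0.005.

>>> move_arm([
  [[-1,0,0,0.0025,0],[-1,0,0,0.005,0],[-1,0,0,0.0075,0],[-1,0,0,0.0075,0]],
])

```text
time_s: 30.0
tcp_pos: [527.6, 130.9, 231.4]
eef_rot: [-2.136, -2.302, -0.001]
contact_force: [-0.2, -0.8, 2.0]
opening: -0.0
finger_force: 0.5
```

In the tool's units: 2 mm / 800 = 0.0025, 1.5 mm / 800 = 0.0019.

>>> move_arm([
  [[-1,0,0,0.0019,0],[-1,0,0,0.0025,0],[-1,0,0,0.0025,0]],
])

```text
time_s: 30.3
tcp_pos: [528.2, 130.9, 229.6]
eef_rot: [-2.137, -2.303, -0.003]
contact_force: [-0.1, -0.1, 0.3]
opening: -0.3
finger_force: 0.1
```

```bash
python3 lv.py
```

```text
x -24.3 y 175.4 z 229.6 theta 3.113 r 56.7 F [-0.1 -0.1  0.3] tau 18.0 [-0.14  0.87 -0.31  1.93  0.59  0.43 -0.82] 30.3
```

In the tool's units: 1 mm / 800 = 0.0013, 0.7 mm / 800 = 0.0009.

>>> move_arm([
  [[-1,0,0,0.0009,0],[-1,0,0,0.0013,0],[-1,0,0,0.0013,0]],
])

```text
time_s: 30.6
tcp_pos: [528.2, 130.7, 229.1]
eef_rot: [2.137, 2.302, 0.003]
contact_force: [-0.1, 0.6, 4.7]
opening: -0.0
finger_force: 2.1
```

>>> move_arm([
  [[-1,0,0,0.0009,0],[-1,0,0,0.0013,0],[-1,0,0,0.0013,0]],
])

```text
time_s: 30.9
tcp_pos: [528.2, 130.7, 228.9]
eef_rot: [2.137, 2.302, 0.003]
contact_force: [-1.2, -0.2, 12.2]
opening: 0.1
finger_force: 6.0
```

```bash
python3 lv.py
```

```text
x -24.2 y 175.2 z 228.9 theta 3.126 r 56.5 F [-1.2 -0.2 12.2] tau 689.0 [-0.15  0.87 -0.31  1.93  0.59  0.42 -0.82] 30.9
```

The force builds with no motion, so the lever is at its end stop. I'll withdraw and check.

>>> move_arm([
  [[-1,0,0,-0.025,0],[-1,0,0,-0.075,0],[-1,0,0,-0.1375,0],[-1,-0.05,0,-0.1875,0],[-1,-0.1,0,-0.1875,0],[-1,-0.1,0,-0.1875,0],[-1,-0.1,0,-0.1875,0]],
])

```text
time_s: 31.6
tcp_pos: [533.8, 48.4, 377.5]
eef_rot: [2.142, 2.297, -0.001]
contact_force: [-0.8, 1.4, -0.7]
opening: -0.3
finger_force: 0.0
```

```bash
python3 - <<'E'
from station import cams
from h import *
s=cams.snapshot("wrist")["pixels"][:,:,::-1]
cv2.imwrite("pics/f.png",cv2.resize(s[0:300,56:456],(800,600),interpolation=cv2.INTER_CUBIC))
E
```

```text
(no output)
```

View pics/f.png

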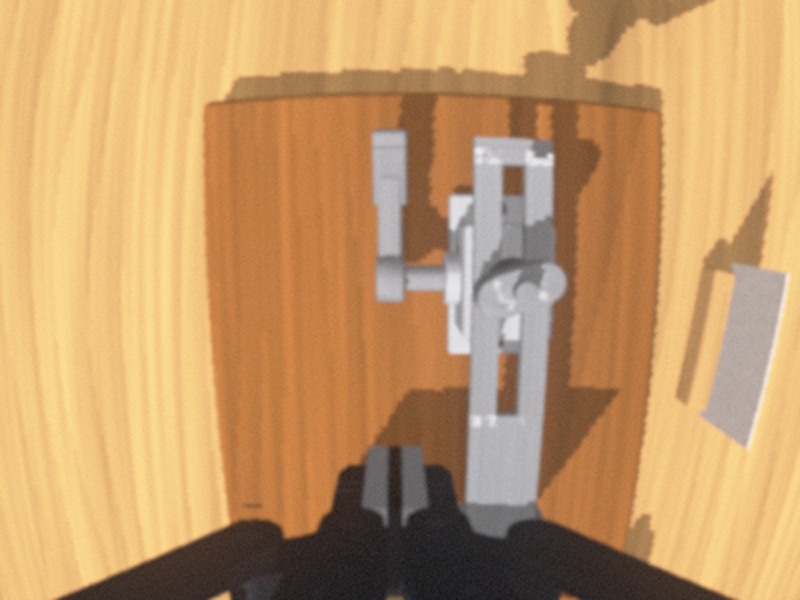

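The lever lies fully shut, from (390,280) to (390,140), pointing to +y. The stop and the card block have not moved, and the robot touches nothing.

```bash
python3 -c "
from station import robot
print(robot.job_done())"
```

```text
the job is handed in; nothing more can be done
None
```

I handed the job in at about 32 s: the nut is set so the lever turns firm at about 1.6 rad (upright), and the lever is fully shut at its end stop; readings never passed about 18 N while pushing it, and the stop and card block look unmoved in the last picture, which does not show the cheese piece, small wheel or knife.

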